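# Set the lane divider in the third notch

### The job

The display tray is being laid out with a wider lane at its left for the next chocolates. With a fingertip, slide the loose lane divider along the notched rail at the back of the tray, past the first two notches counted from the left, and push it back into the third notch until it is fully home. Only push it: do not lift or tip it, do not push it into any other notch, and leave the chocolates in the tray where they are.

Things in the scene. Friction and masses are not known exactly. Their poses are not given: they have to be found in the camera images.
- tray: Display tray, dark wood with a white floor, fixed, 191 (x, front to back) x 336 (y) mm. Origin: mid-underside, on the counter; +x to the back, +y to the left. Floor top at z = 6 mm. Front lip at x = -94 to -88, top z = 16; side walls' inner faces y = +-160, top z = 28; back of the comb rail x = +88, top z = 34. A divider like the loose one is already set in the sixth notch, as part of the tray.
- first_notch (a point): Mouth of the leftmost notch of the light-wood comb rail along the tray's back: at x = +70, y = +108, z = 30 mm (rail top) in the tray's frame. Axes as the tray's. Seven notches follow each other to the right (-y) every 36 mm, so the third is at y = +36. Each is 16 mm wide, 18 mm deep; the teeth between are 20 mm wide with flat fronts at x = +70 and corners rounded to radius 6.
- divider: Loose lane divider, about 0.22 kg, upright on the tray floor near the first notch, tongue to the rail, up to 0.1 rad askew. Origin: underside, mid-foot, near its balance point; +x to the tongue. Steel foot 110 x 40 x 4 mm (x = +-55); wooden fin on it, 10 mm thick (y = +-5), up to z = 36. Home, the foot's back edge meets the teeth: origin at x = +15 in the tray's frame. Slides at 0.5 to 2.5 N.
- nose (a point): Tip of the divider's wooden tongue, at x = +73, y = 0, z = 16 mm in the divider's frame. The tongue is 10 mm thick with a round nose, reaches 18 mm past the foot's back edge and spans z = 4 to 28; it has 3 mm play on each side in a notch. It starts 5 to 15 mm short of the teeth.
- ticket_plate (a point): Middle of the front face of the divider's steel ticket plate, at x = -59, y = 0, z = 18 mm in the divider's frame. The plate is 4 mm thick, 36 mm wide (y = +-18) and 36 mm high, faces the robot and is the place to push the divider towards the rail.
- log_0: Chocolate log 42 x 18 x 16 mm, loose, lying crosswise in the lane right of the third notch; leave it where it is. Origin: centre of its underside.
- log_1: Chocolate log 42 x 18 x 16 mm, loose, lying crosswise in the lane right of the third notch; leave it where it is. Origin: centre of its underside.
- log_2: Chocolate log 42 x 18 x 16 mm, loose, lying crosswise in the lane right of the third notch; leave it where it is. Origin: centre of its underside.
- cup_0: Round chocolate cup, 37 mm wide, 28 mm high, loose, in the rightmost lane; leave it where it is. Origin: centre of its underside.
- cup_1: Round chocolate cup, 37 mm wide, 28 mm high, loose, in the rightmost lane; leave it where it is. Origin: centre of its underside.
- cup_2: Round chocolate cup, 37 mm wide, 28 mm high, loose, in the rightmost lane; leave it where it is. Origin: centre of its underside.

How it is judged:
By the outcome, as a careful person would: the job done as asked, in the order asked, and still so for the second after the job is handed in, with the robot touching nothing.
It also fails if it takes over 42 s, if anything falls off the work surface, if the arm or the gripper's body presses on something with over 40 N, if the wrist force passes 120 N, or if a joint passes its speed limit or range.

### The arm

A 6-joint arm with a two-finger parallel gripper is mounted at the origin on a cart in front of the work surface, level with it; the furniture and walls round the work are solid. World frame = base frame: x ahead of the robot, y to its left, z up, the work surface at z = 0. Lengths are in m, angles in rad, forces in N, time in s.
With the tool pointing down it reaches from about 0.4 to 0.825 m from the base axis. Payload 7 kg.
Tool frame: the origin (TCP) lies at the centre of the arm's flange, where the gripper is bolted on; the fingertips stand 173 mm ahead of it and the grasp point (between the pads) lies 155 mm ahead of it; z points along the fingers, y is the line along which they close (so a half turn about z gives the same grasp; the last joint's range is limited). The gripper opens to 85 mm and grips with 20 to 120 N. Pads are 22 mm wide; open, the fingers measure 114 mm over their backs; the gripper's body (76 mm by 85 mm) begins 54 mm behind the grasp point. The pads swing forward as they close: fully open they stand 13 mm farther back than shut.
Start: joints at [1.548, 0.359, 0.012, 0, -1.224, -0.288], TCP at [0.206, 0.643, 0.405] pointing down, gripper open.
Joint ranges: [-3.07, 3.07], [-1.43, 2.12], [-1.02, 1.25], [-3.03, 1.67], [-3.05, -0], [-3.03, 3.03]. Speed limits (rad/s): [2.39, 2.39, 3.01, 3.14, 3.14, 3.14].

### API

Orientations are given as a rotation vector (axis times angle).
In Python, from plant import manip gives the robot as it stands.
- The arm moves only by the tool play_rows, never from a script. Its argument "deltas" is a list that holds one entry, the list of rows, each a list of 5 numbers: the shift along the world's x, y, z in units of 30 mm (1.0 is 30 mm), then the turn about the world's z in units of 5 degrees (1.0 is 5 degrees), then the opening, from -1 (shut) to 1 (fully open). In form: [[[tx, ty, tz, yaw, claw], ...]]. A call has exactly 5 rows; each row shifts and turns the commanded pose from where the row before left it; what a row does not reach is not made up. A row lasts 1/8 s, in which the tool goes at most 62.5 mm and 10.7 degrees, less where a joint would pass 70% of its speed; a pose out of reach is approached as far as the arm can. A call is refused whole if a number of a shift passes 1 or a number of a turn 1, either way. A call with a gripper value outside its range is refused whole. The fingers move at their own pace and stop on an object; "grip_force" is the grip in N (left out, the last holds). Time passes only in rows, so rows that do not move let the fingers close, or fill a call up. It gives the time, the measured TCP pose, the force, the opening and the grip force at its end, in the units of the state.
- manip.sense(): the state, without advancing time (a new reading comes with each control period).
- manip.get_image(name): name is "scene" or "top" or "wrist"; returns the picture (384x512x3 uint8, blue, green, red); there is no depth.
- manip.camera_info(name): a dict with "K" (3x3 intrinsics, pixels), "eye" and "attitude" of the camera in the world. Camera axes: x right, y down, z forward; pixel columns grow to the right and rows downward; lengths in m; the calibration is good to about 2 mm. A picture is of the moment at which its call begins: read the wrist's pose just before it. camera_info takes no time and is no camera call; for the wrist camera it gives the pose at the moment of the call.
- manip.hand_in(): hands the job in; it is judged then, once.
The state is a dict: "t": time; "joint_positions": joint angles; "dq": joint speeds; "effort": joint torques, N m; "ee_pos": TCP position; "tcp_rot": TCP orientation; "force": force on the tool from outside, world axes, zero at the start; "wrist_torque": the same for the moment, N m; "finger_gap": finger opening in m; "finger_force": force on a finger pad.
Only numpy, scipy, OpenCV 4.12 (cv2) and the standard library are available. Lean on these libraries where they do the work, as an engineer would, in place of code of your own. Each camera call takes 0.05 s, during which the arm holds its last target. There are 200 camera calls.

## Working session

There is one attempt and no reset: what is moved stays moved. The work goes in short steps, Python scripts to look and compute and a tool call to move; the robot and the scene stay as the last step left them, time stands still between calls to the robot, and variables do not carry over. Pictures are saved under pics/ and viewed, at most 10 in all, crops included, and the job is handed in when it is done.

Besides the shell and the picture viewer there is one more tool, called after "Call:" by a JSON object that holds its "api" and its "payload". play_rows: Moves the arm, as the interface text tells. Its arguments: {"type":"object","properties":{"deltas":{"type":"array"},"grip_force":{"type":"number"}},"required":["deltas"]}

```bash
mkdir -p pics; python3 - <<'E'
from plant import manip
import cv2
s=manip.sense();print(s)
for n in("scene","top"):
    cv2.imwrite(f"pics/{n}0.png",manip.get_image(n));print(n,manip.camera_info(n))
E
```

```text
{'t': 0.0, 'joint_positions': array([ 1.54811583e+00,  3.59387157e-01,  1.10706425e-02, -3.83032929e-04,
       -1.22411931e+00, -2.88121091e-01]), 'dq': array([ 0.0016808 , -0.00161725, -0.00011898, -0.0005095 , -0.00074063,
       -0.0005449 ]), 'effort': array([-4.53953845e-06, -5.83320558e+01,  2.93421310e+01,  6.93665341e+00,
       -5.96638580e-03,  2.78367912e-05]), 'ee_pos': array([0.20635147, 0.64247596, 0.40376248]), 'tcp_rot': array([ 3.10205084e+00, -4.86186800e-01, -2.19816844e-04]), 'force': array([-0.05781055,  0.90716621,  0.31234042]), 'wrist_torque': array([-0.02000157, -0.0321317 ,  0.02218805]), 'finger_force': 0.0, 'finger_gap': 0.08557698876301376}
scene {'K': array([[462.45748116,   0.        , 254.52335915],
       [  0.        , 462.45748116, 190.16159753],
       [  0.        ,   0.        ,   1.        ]]), 'eye': array([0.12110664, 0.28692949, 0.71260626]), 'attitude': array([-1.21891709,  2.39946953, -0.85737783])}
top {'K': array([[430.72914435,   0.        , 258.95058754],
       [  0.        , 430.72914435, 188.42801457],
       [  0.        ,   0.        ,   1.        ]]), 'eye': array([ 0.41959336, -0.04771407,  0.88272659]), 'attitude': array([-2.10403949,  2.12877569, -0.14121291])}
```

View pics/top0.png

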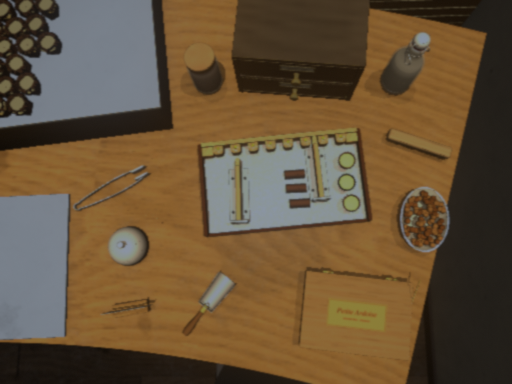

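View pics/scene0.png

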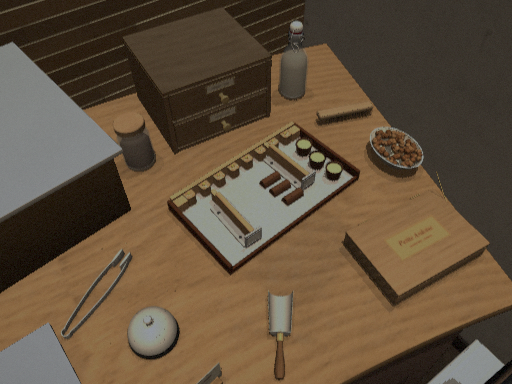

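The top view shows the tray at about (200–370, 130–235), with the loose divider at (238, 190). The logs are at (298, 188), the fixed divider at (318, 168) and the cups at (347, 182). I'll enlarge both views.

```bash
python3 - <<'E'
import cv2
a=cv2.imread("pics/top0.png")[122:242,192:377];cv2.imwrite("pics/top0c.png",cv2.convertScaleAbs(cv2.resize(a,None,fx=4,fy=4,interpolation=cv2.INTER_CUBIC),alpha=1.3))
a=cv2.imread("pics/scene0.png")[120:275,165:365];cv2.imwrite("pics/scene0c.png",cv2.convertScaleAbs(cv2.resize(a,None,fx=3.8,fy=3.8,interpolation=cv2.INTER_CUBIC),alpha=1.3))
E
```

```text
(no output)
```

View pics/top0c.png

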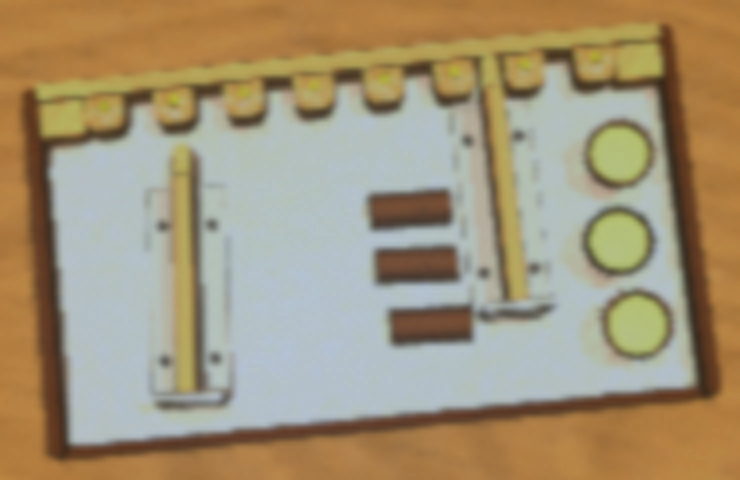

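View pics/scene0c.png

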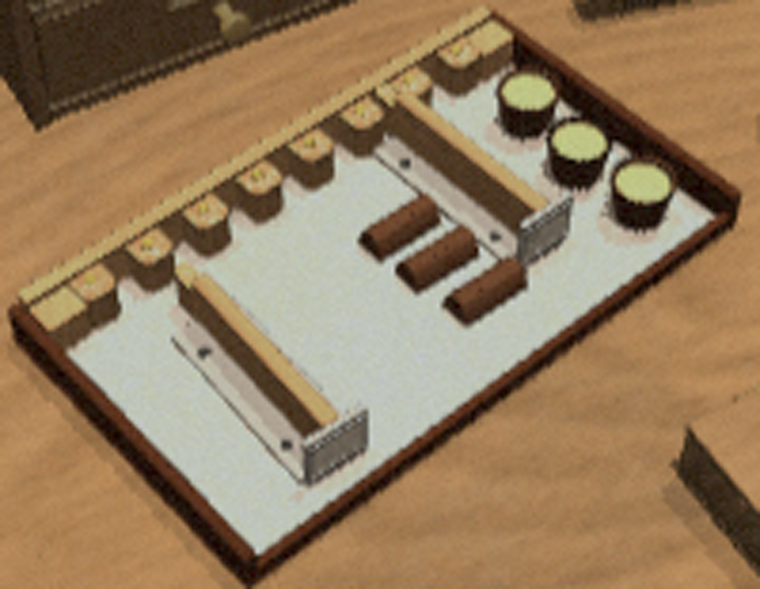

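Enlarged top crop (x4, offset 192,122): tooth centres run from (106,108) to (595,64), with notch 3 near x=280. The loose divider's nose is at (181,148) and its ticket plate at (192,399). Log left ends are at x≈368–390. Now I'll fit the poses.

```bash
cat > h.py <<'E'
import numpy as np,cv2
from scipy.spatial.transform import Rotation as R
from scipy.optimize import least_squares
def proj(ci,P):
    p=(np.atleast_2d(P)-ci["eye"])@R.from_rotvec(ci["attitude"]).as_matrix()
    p=p@ci["K"].T; return p[:,:2]/p[:,2:]
def back(ci,uv,z):
    uv=np.atleast_2d(uv).astype(float)
    d=np.c_[uv,np.ones(len(uv))]@np.linalg.inv(ci["K"]).T@R.from_rotvec(ci["attitude"]).as_matrix().T
    return ci["eye"]+d*((z-ci["eye"][2])/d[:,2])[:,None]
def T(q,P):
    P=np.atleast_2d(P).astype(float);c,s=np.cos(q[2]),np.sin(q[2])
    return np.c_[q[0]+c*P[:,0]-s*P[:,1],q[1]+s*P[:,0]+c*P[:,1],P[:,2]]
E
python3 - <<'E'
from h import *
from plant import manip
ct=manip.camera_info("top");cs=manip.camera_info("scene")
f=lambda a:np.array(a)/4+[191.6,121.6]
print("cam axes",proj(ct,[[.5,0,0],[.55,0,0],[.5,.05,0]]))
# x-along-rail from teeth (z30, x~79), front outer lip corners z16
P=[[.079,.126-.036*i,.030] for i in range(8)]+[[-.0945,.168,.016],[-.0945,-.168,.016]]
uv=f([(106,107),(175,102),(245,97),(314,91),(383,84),(453,77),(524,70),(595,63),(58,457),(716,396)])
r=least_squares(lambda q:(proj(ct,T(q,np.array(P)))-uv).ravel(),[.5,0,0],loss="soft_l1")
q=r.x;print("tray",q,np.degrees(q[2]));print(r.fun.reshape(-1,2).round(1))
def tray(w):
    d=w-np.r_[q[:2],0];c,s=np.cos(q[2]),np.sin(q[2]);return np.c_[c*d[:,0]+s*d[:,1],-s*d[:,0]+c*d[:,1]]*1000
print("nose top z34",tray(back(ct,f([(181,148)]),.034)))
print("fin back/front top z42",tray(back(ct,f([(181,172),(187,390)]),.042)))
print("plate top z42 L,R", tray(back(ct,f([(157,399),(230,394)]),.042)))
print("logs left z22",tray(back(ct,f([(368,213),(375,266),(390,326)]),.020)))
for n,c in(("top",ct),("scene",cs)):
    im=cv2.imread(f"pics/{n}0.png");k=4;im=cv2.resize(im,None,fx=k,fy=k,interpolation=cv2.INTER_CUBIC)
    def pl(P):cv2.polylines(im,[((proj(c,T(q,np.array(P)/1000))+.5)*k).astype(int)],False,(0,0,255),1)
    for i in range(7):
        y=108-36*i;pl([[70,y+8,30],[88,y+8,30],[88,y-8,30],[70,y-8,30],[70,y-28,30]])
    pl([[-94,168,16],[-94,-168,16]]);pl([[88,160,34],[88,-160,34]]);pl([[-88,160,28],[88,160,28]]);pl([[-88,-160,28],[88,-160,28]])
    im=im[122*4:242*4,192*4:377*4] if n=="top" else im[120*4:270*4,165*4:365*4]
    cv2.imwrite(f"pics/{n}ov.png",cv2.convertScaleAbs(im,alpha=1.3))
E
```

```text
cam axes [[251.27406518 222.45906695]
 [251.14034227 198.37229685]
 [227.01327591 222.74784789]]
tray [ 0.57997707 -0.06539874  0.079968  ] 4.581829012604722
[[-0.4  0.7]
 [-0.2  0.3]
 [-0.2 -0.2]
 [ 0.1 -0.3]
 [ 0.4 -0.3]
 [ 0.5 -0.2]
 [ 0.3 -0.1]
 [ 0.2 -0.1]
 [-2.   0.2]
 [ 0.4  0.1]]
nose top z34 [[54.1284797  88.09079077]]
fin back/front top z42 [[ 39.81714051  88.53245038]
 [-69.59384631  94.33093827]]
plate top z42 L,R [[-72.64483198 109.36506319]
 [-73.49296908  73.47191541]]
logs left z22 [[ 14.40147944  -3.40993752]
 [-13.22552535  -4.25244186]
 [-44.47652402  -8.7400537 ]]
```

View pics/topov.png

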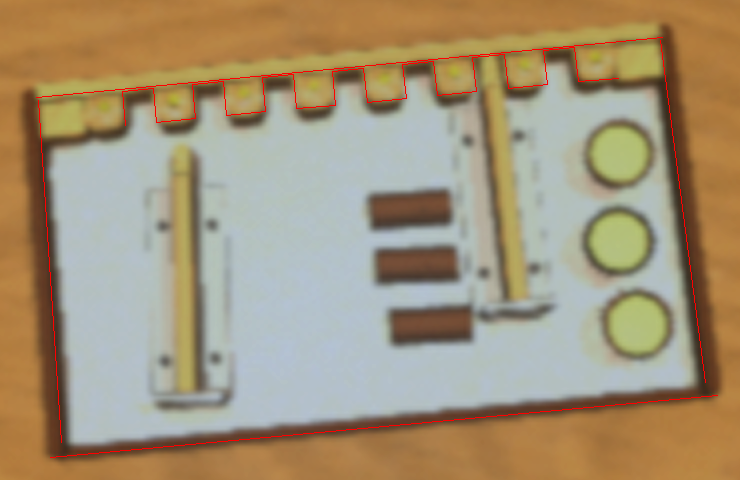

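The tray fit is good: (0.580, -0.065), yaw 4.6°. In the tray frame the divider's origin is at about (-17, 91), yaw about -0.05, with the nose 13 mm short of the teeth. I'll move above the divider's left side and shut the fingers on the way.

Call:
{"api": "play_rows", "payload": {"deltas": [[[0.5,-0.97,0,0.2,-1],[0.58,-0.97,0,0.2,-1],[0.58,-0.97,0,0.2,-1],[0.58,-0.97,0,0.2,-1],[0.58,-0.97,0,0.2,-1]]], "grip_force": 40}}

```text
t: 0.72
ee_pos: [0.2915, 0.496, 0.4044]
tcp_rot: [3.121, -0.349, -0.0]
force: [0.7, -0.3, 0.1]
finger_gap: 0.0003
finger_force: 0.0
```

Call:
{"api": "play_rows", "payload": {"deltas": [[[0.58,-0.97,0,0.2,-1],[0.58,-0.97,0,0.2,-1],[0.58,-0.97,0,0.2,-1],[0.58,-0.97,0,0.2,-1],[0.58,-0.97,0,0.2,-1]]]}}

```text
t: 1.35
ee_pos: [0.3784, 0.3505, 0.4045]
tcp_rot: [3.134, -0.213, -0.0]
force: [0.1, 0.3, 0.9]
finger_gap: 0.0001
finger_force: 0.0
```

Call:
{"api": "play_rows", "payload": {"deltas": [[[0.58,-0.97,0,0.25,-1],[0.58,-0.97,0,0.25,-1],[0.58,-0.97,0,0.25,-1],[0.58,-0.97,0,0.25,-1],[0.58,-0.97,0,0.25,-1]]]}}

```text
t: 1.98
ee_pos: [0.4653, 0.2051, 0.4045]
tcp_rot: [3.141, -0.041, -0.001]
force: [0.3, 0.9, 0.4]
finger_gap: -0.0002
finger_force: 0.0
```

Call:
{"api": "play_rows", "payload": {"deltas": [[[0.58,-0.97,-0.5,0.25,-1],[0.58,-0.97,-1,0.25,-1],[0.58,-0.97,-1,0.25,-1],[0.58,-0.97,-0.5,0.25,-1],[0.58,-0.97,0,0.25,-1]]]}}

```text
t: 2.6
ee_pos: [0.552, 0.0594, 0.3128]
tcp_rot: [3.138, 0.129, -0.005]
force: [0.5, -0.8, 0.0]
finger_gap: -0.0002
finger_force: 0.0
```

```bash
python3 - <<'E'
from h import *
from plant import manip
s=manip.sense();ci=manip.camera_info("wrist");im=manip.get_image("wrist")
print(s["ee_pos"],ci);im=cv2.convertScaleAbs(cv2.resize(im,None,fx=1.5,fy=1.5),alpha=1.2);cv2.imwrite("pics/w1.png",im)
Rt=R.from_rotvec(s["tcp_rot"]).as_matrix()
print("tip px(1.5x)",1.5*proj(ci,[s["ee_pos"]+Rt@[a,b,.173] for a,b in((.011,.0145),(.011,-.0145),(-.011,-.0145),(-.011,.0145))]))
E
```

```text
[0.55195173 0.0594252  0.31281554] {'K': array([[317.10748619,   0.        , 256.88691745],
       [  0.        , 317.10748619, 189.57369489],
       [  0.        ,   0.        ,   1.        ]]), 'eye': array([0.62962278, 0.06665056, 0.28350454]), 'attitude': array([ 2.13027142, -1.96072445, -0.30713539])}
tip px(1.5x) [[431.36409762 345.2911503 ]
 [343.79984887 345.25365354]
 [345.45158799 403.4853965 ]
 [429.450379   403.51629385]]
```

View pics/w1.png

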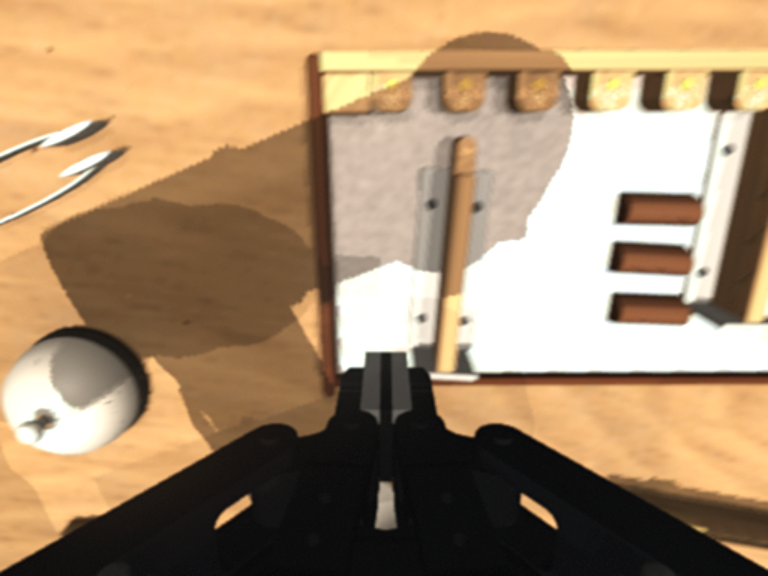

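The wrist view shows the divider from the nose at (464,137) to the front at (448,370). The shut fingertip is at (386,352), left of the fin with free floor under it. Descending beside the fin.

Call:
{"api": "play_rows", "payload": {"deltas": [[[0,0,-1,0,-1],[0,0,-1,0,-1],[0,0,-1,0,-1],[0,0,-0.8,0,-1],[0,0,-0.39,0,-1]]]}}

```text
t: 3.28
ee_pos: [0.5516, 0.0604, 0.1875]
tcp_rot: [3.138, 0.128, -0.003]
force: [0.0, 0.6, -0.6]
finger_gap: 0.0001
finger_force: 0.0
```

```bash
cat >> h.py <<'E'
Q=np.array([0.57998,-0.0654,0.07997])
def tray(w):
    d=np.atleast_2d(w)[:,:2]-Q[:2];c,s=np.cos(Q[2]),np.sin(Q[2]);return (np.c_[c*d[:,0]+s*d[:,1],-s*d[:,0]+c*d[:,1]]*1000).round(1)
E
python3 - <<'E'
from h import *
from plant import manip
ci={'K':np.array([[317.107,0,256.887],[0,317.107,189.574],[0,0,1]]),'eye':np.array([0.62962,0.06665,0.28350]),'attitude':np.array([2.13027142,-1.96072445,-0.30713539])}
g=lambda *a:np.array(a)/1.5
print("nose",tray(back(ci,g((464,137)),.034)),"fin",tray(back(ci,g((465,160),(448,370)),.042)),"foot back corners",tray(back(ci,g((421,168),(491,171)),.010)))
print("tooth centres",tray(back(ci,g((391,108),(464,108),(537,108),(609,108)),.030)))
s=manip.sense();print(s["ee_pos"],tray(s["ee_pos"]),s["force"])
E
```

```text
nose [[57.2 87.9]] fin [[ 46.5  88.1]
 [-68.8  91.5]] foot back corners [[ 40.3 107.3]
 [ 38.8  68. ]]
tooth centres [[ 70.9 124.5]
 [ 71.   88. ]
 [ 71.2  51.5]
 [ 71.3  15.4]]
[0.55156545 0.06044341 0.18754927] [[-18.3 127.7]] [ 0.03031884  0.55109984 -0.62140872]
```

Call:
{"api": "play_rows", "payload": {"deltas": [[[0.013,-0.17,0,0,-1],[0.013,-0.17,0,0,-1],[0.013,-0.17,0,0,-1],[0.013,-0.17,0,0,-1],[0.013,-0.17,0,0,-1]]]}}

```text
t: 3.9
ee_pos: [0.5543, 0.035, 0.1896]
tcp_rot: [-3.138, -0.129, -0.002]
force: [-0.4, 2.9, 3.2]
finger_gap: 0.0003
finger_force: 1.7
```

Call:
{"api": "play_rows", "payload": {"deltas": [[[0.013,-0.17,0,0,-1],[0.013,-0.17,0,0,-1],[0.013,-0.17,0,0,-1],[0.013,-0.17,0,0,-1],[0.013,-0.17,0,0,-1]]]}}

```text
t: 4.53
ee_pos: [0.556, 0.0093, 0.189]
tcp_rot: [3.139, 0.129, -0.0]
force: [0.2, 2.4, 3.3]
finger_gap: 0.0001
finger_force: 1.5
```

```bash
python3 - <<'E'
from h import *
from plant import manip
s=manip.sense();ci=manip.camera_info("wrist");im=manip.get_image("wrist")
print(tray(s["ee_pos"]),s["force"],s["wrist_torque"],ci);cv2.imwrite("pics/w2.png",cv2.convertScaleAbs(cv2.resize(im,None,fx=1.5,fy=1.5),alpha=1.2))
E
```

```text
[[-18.   76.4]] [0.22289706 2.39141256 3.29526232] [0.9764356  0.07386689 0.06729183] {'K': array([[317.10748619,   0.        , 256.88691745],
       [  0.        , 317.10748619, 189.57369489],
       [  0.        ,   0.        ,   1.        ]]), 'eye': array([0.6337564 , 0.01654744, 0.15992519]), 'attitude': array([ 2.13237726, -1.96332323, -0.30522713])}
```

View pics/w2.png

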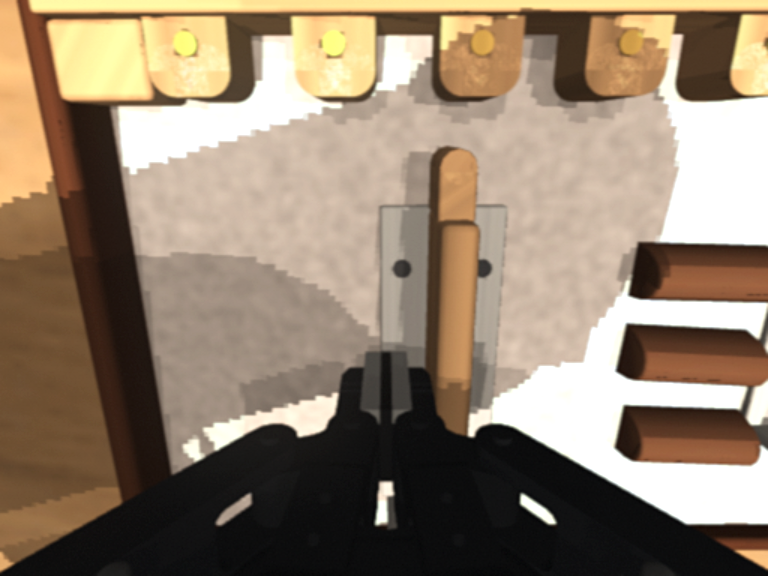

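The divider is straight and the finger is against the fin (foot back corners at (380,206) and (507,206), nose at (459,150)). The 3 N vertical force says the tip is brushing the foot plate, so I'll raise it a little.

Call:
{"api": "play_rows", "payload": {"deltas": [[[0,0,0.1,0,-1],[0,0,0.05,0,-1],[0,0,0,0,-1],[0,0,0,0,-1],[0,0,0,0,-1]]]}}

```text
t: 5.2
ee_pos: [0.5559, 0.0097, 0.1934]
tcp_rot: [3.139, 0.129, -0.0]
force: [-0.0, 0.4, -0.1]
finger_gap: -0.0
finger_force: 0.0
```

```bash
python3 - <<'E'
from h import *
ci={'K':np.array([[317.107,0,256.887],[0,317.107,189.574],[0,0,1]]),'eye':np.array([0.63376,0.01655,0.15993]),'attitude':np.array([2.13237726,-1.96332323,-0.30522713])}
g=lambda *a:np.array(a)/1.5
print("nose",tray(back(ci,g((459,148)),.034)),"tongue mid",tray(back(ci,g((459,205)),.034)),"fin",tray(back(ci,g((460,223),(458,370)),.042)),"foot back",tray(back(ci,g((380,206),(507,206)),.010)),"foot R",tray(back(ci,g((507,206),(494,400)),.010)))
print("tooth centres",tray(back(ci,g((190,90),(335,90),(482,90),(629,90)),.030)))
E
```

```text
nose [[56.5 58.6]] tongue mid [[42.  57.9]] fin [[38.7 58.6]
 [-2.2 57.1]] foot back [[38.2 79. ]
 [38.3 39. ]] foot R [[ 38.3  39. ]
 [-31.1  38.1]]
tooth centres [[ 70.3 126.9]
 [ 70.4  90.1]
 [ 70.5  52.9]
 [ 70.6  15.6]]
```

Call:
{"api": "play_rows", "payload": {"deltas": [[[0.013,-0.17,0,0,-1],[0.013,-0.17,0,0,-1],[0.013,-0.17,0,0,-1],[0.013,-0.17,0,0,-1],[0,0,0,0,-1]]]}}

```text
t: 5.82
ee_pos: [0.5574, -0.0113, 0.1934]
tcp_rot: [3.139, 0.128, -0.0]
force: [-0.4, 0.6, -0.4]
finger_gap: -0.0003
finger_force: 0.3
```

```bash
python3 - <<'E'
from h import *
from plant import manip
s=manip.sense();ci=manip.camera_info("wrist");im=manip.get_image("wrist")
print(tray(s["ee_pos"]),s["ee_pos"],s["force"]);print(repr(ci["eye"]),repr(ci["attitude"]));cv2.imwrite("pics/w3.png",cv2.convertScaleAbs(cv2.resize(im,None,fx=1.5,fy=1.5),alpha=1.2))
E
```

```text
[[-18.2  55.7]] [ 0.55743144 -0.0113099   0.19341527] [-0.37809746  0.56166918 -0.36829728]
array([ 0.63521007, -0.00411266,  0.1643416 ]) array([ 2.13152929, -1.9639842 , -0.30547636])
```

View pics/w3.png

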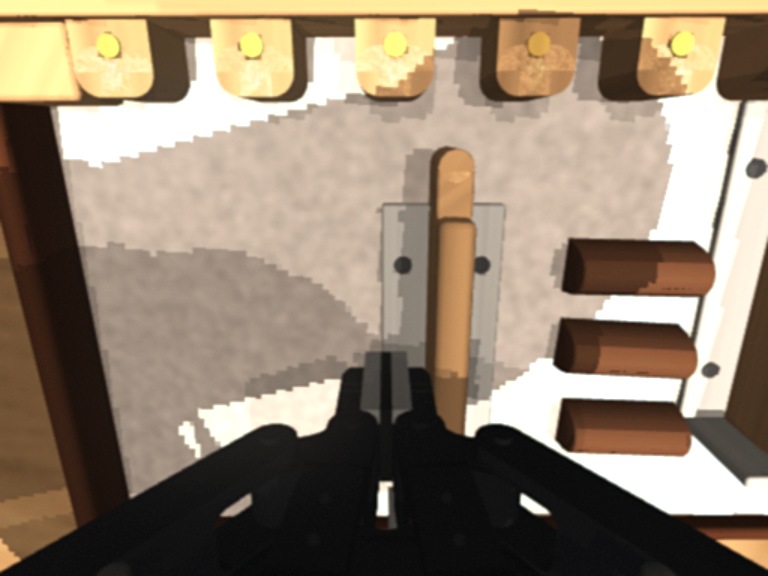

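The nose is now at (455,148). Notch 3 lies between the teeth at (396,58) and (539,58), so it is centred near 468.

```bash
python3 - <<'E'
from h import *
ci={'K':np.array([[317.107,0,256.887],[0,317.107,189.574],[0,0,1]]),'eye':np.array([0.63521,-0.00411,0.16434]),'attitude':np.array([2.13152929,-1.9639842,-0.30547636])}
g=lambda *a:np.array(a)/1.5
print("nose",tray(back(ci,g((455,147)),.034)),"tongue mid",tray(back(ci,g((454,205)),.034)),"fin",tray(back(ci,g((458,220),(454,370)),.042)),"foot back",tray(back(ci,g((382,204),(505,204)),.010)),"foot R",tray(back(ci,g((505,204),(496,330)),.010)),"screws",tray(back(ci,g((402,265),(481,265)),.010)))
print("tooth centres",tray(back(ci,g((252,90),(395,90),(538,90),(681,90)),.030)), "screwheads",tray(back(ci,g((252,44),(395,44),(539,44),(682,44)),.030)))
E
```

```text
nose [[56.3 38.3]] tongue mid [[41.1 37.8]] fin [[38.4 37.8]
 [-4.8 36.8]] foot back [[37.9 57.7]
 [38.  17.9]] foot R [[38.  17.9]
 [-6.1 17.6]] screws [[17.5 50.9]
 [17.6 24.4]]
tooth centres [[ 70.5  91.6]
 [ 70.6  54.1]
 [ 70.6  16.6]
 [ 70.7 -20.9]] screwheads [[ 81.4  90.7]
 [ 81.5  54.2]
 [ 81.5  17.4]
 [ 81.6 -19.1]]
```

Call:
{"api": "play_rows", "payload": {"deltas": [[[0.005,-0.07,0,0,-1],[0,0,0,0,-1],[-0.02,0.25,0,0,-1],[-0.02,0.25,0.57,0,-1],[0,0,1,0,-1]]]}}

```text
t: 6.5
ee_pos: [0.5559, 0.0028, 0.2401]
tcp_rot: [3.138, 0.129, -0.004]
force: [0.2, 0.6, 0.1]
finger_gap: -0.0001
finger_force: 0.0
```

Call:
{"api": "play_rows", "payload": {"deltas": [[[-0.75,0,0,0,-1],[-0.75,-0.34,0,0,-1],[-0.75,-0.5,0,0,-1],[-0.72,-0.5,0,0,-1],[0,0,0,0,-1]]]}}

```text
t: 7.12
ee_pos: [0.4658, -0.0386, 0.2407]
tcp_rot: [-3.139, -0.128, 0.001]
force: [0.8, 1.0, 0.6]
finger_gap: 0.0
finger_force: 0.0
```

```bash
python3 - <<'E'
from h import *
from plant import manip
s=manip.sense();ci=manip.camera_info("wrist");im=manip.get_image("wrist")
print(tray(s["ee_pos"]),s["ee_pos"],s["force"]);print(repr(ci["eye"]),repr(ci["attitude"]));cv2.imwrite("pics/w4.png",cv2.convertScaleAbs(cv2.resize(im,None,fx=1.5,fy=1.5),alpha=1.2))
E
```

```text
[[-111.6   35.9]] [ 0.46582694 -0.03855143  0.2407016 ] [0.82980756 1.0163627  0.57957186]
array([ 0.5436023 , -0.0313621 ,  0.21159654]) array([ 2.13141771, -1.96372135, -0.30596336])
```

View pics/w4.png

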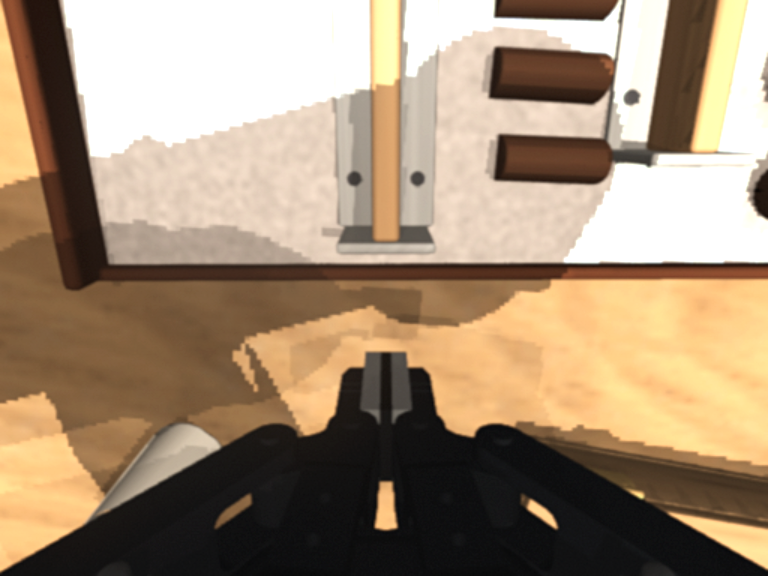

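The wrist view shows the finger (386) centred on the ticket plate (338–434) and the fin straight. Now descend over the lip and push home.

Call:
{"api": "play_rows", "payload": {"deltas": [[[0,0,-0.65,0,-1],[0,0,-0.6,0,-1],[0.23,0.018,0,0,-1],[0.23,0.018,0,0,-1],[0.1,0.008,0,0,-1]]]}}

```text
t: 7.8
ee_pos: [0.4853, -0.0364, 0.2037]
tcp_rot: [-3.139, -0.129, -0.002]
force: [0.4, 0.1, -0.7]
finger_gap: -0.0
finger_force: 0.0
```

Call:
{"api": "play_rows", "payload": {"deltas": [[[0.15,0.012,0,0,-1],[0.15,0.012,0,0,-1],[0.15,0.012,0,0,-1],[0.15,0.012,0,0,-1],[0.1,0.008,0,0,-1]]]}}

```text
t: 8.43
ee_pos: [0.5054, -0.0351, 0.2031]
tcp_rot: [3.139, 0.128, 0.0]
force: [-2.7, -0.5, 1.8]
finger_gap: 0.0003
finger_force: 1.4
```

```bash
python3 - <<'E'
from h import *
from plant import manip
s=manip.sense();ci=manip.camera_info("wrist");im=manip.get_image("wrist")
print(tray(s["ee_pos"]),s["ee_pos"],s["force"]);print(repr(ci["eye"]),repr(ci["attitude"]));cv2.imwrite("pics/w5.png",cv2.convertScaleAbs(cv2.resize(im,None,fx=1.5,fy=1.5),alpha=1.2))
E
```

```text
[[-71.9  36.2]] [ 0.50544322 -0.03506873  0.20307377] [-2.74245822 -0.50998695  1.75613654]
array([ 0.58321601, -0.02783028,  0.17401776]) array([ 2.1323465 , -1.96343426, -0.30518261])
```

View pics/w5.png

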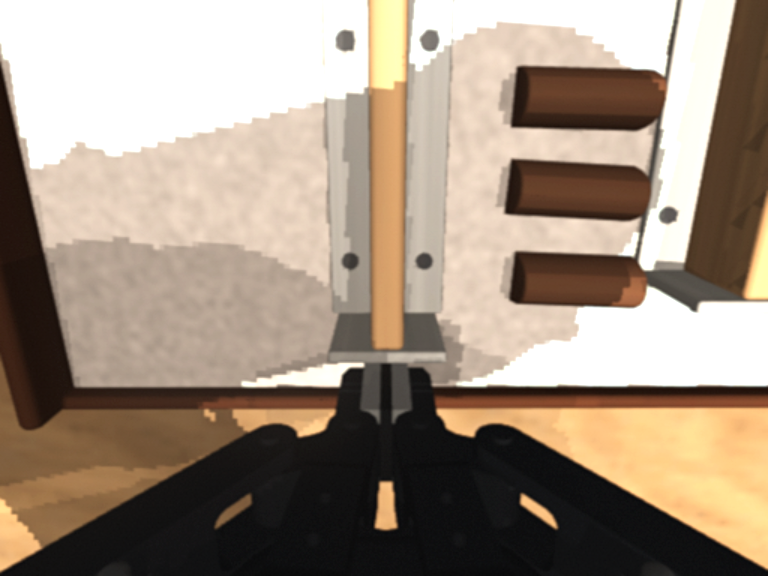

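The plate is in contact, and the fin is straight (388 at both ends) and centred on the finger. That was picture 10, so from here I continue by force and numbers.

Call:
{"api": "play_rows", "payload": {"deltas": [[[0.1,0.008,0,0,-1],[0.1,0.008,0,0,-1],[0.1,0.008,0,0,-1],[0.1,0.008,0,0,-1],[0,0,0,0,-1]]]}}

```text
t: 9.1
ee_pos: [0.5176, -0.034, 0.2032]
tcp_rot: [-3.139, -0.129, -0.001]
force: [2.1, -0.4, -0.4]
finger_gap: 0.0002
finger_force: 0.0
```

```bash
python3 - <<'E'
from h import *
from plant import manip
ci={'K':np.array([[317.107,0,256.887],[0,317.107,189.574],[0,0,1]]),'eye':np.array([0.58322,-0.02783,0.17402]),'attitude':np.array([2.1323465,-1.96343426,-0.30518261])}
g=lambda *a:np.array(a)/1.5
print("plate front top",tray(back(ci,g((331,361),(443,361)),.042)),"fin",tray(back(ci,g((388,345),(388,20)),.042)))
s=manip.sense();print(tray(s["ee_pos"]),s["force"])
E
```

```text
plate front top [[-60.6  53.7]
 [-60.5  19.3]] fin [[-55.2  36.2]
 [ 32.8  36.6]]
[[-59.7  36.3]] [ 2.12966057 -0.4250567  -0.38040046]
```

Call:
{"api": "play_rows", "payload": {"deltas": [[[0.07,0.006,0,0,-1],[0.07,0.006,0,0,-1],[0.07,0.006,0,0,-1],[0.0,0.0,0,0,-1],[0.0,0.0,0,0,-1]]]}}

```text
t: 9.72
ee_pos: [0.5219, -0.0339, 0.2027]
tcp_rot: [3.138, 0.128, -0.006]
force: [-8.2, 0.3, 5.9]
finger_gap: -0.0001
finger_force: 3.9
```

Call:
{"api": "play_rows", "payload": {"deltas": [[[0.07,0.006,0,0,-1],[0.07,0.006,0,0,-1],[0.0,0.0,0,0,-1],[0.0,0.0,0,0,-1],[0.0,0.0,0,0,-1]]]}}

```text
t: 10.35
ee_pos: [0.5233, -0.0342, 0.202]
tcp_rot: [3.138, 0.126, -0.017]
force: [-18.8, 1.6, 12.8]
finger_gap: -0.0003
finger_force: 9.2
```

It is firmly stopped at the expected home position, so I'll back off and lift away.

Call:
{"api": "play_rows", "payload": {"deltas": [[[-0.15,-0.012,0,0,-1],[-0.3,-0.024,0,0,-1],[-0.5,-0.04,0,0,-1],[-0.6,-0.048,0.6,0,-1],[-0.5,-0.04,1,0,-1]]]}}

```text
t: 10.98
ee_pos: [0.4647, -0.0383, 0.2509]
tcp_rot: [3.139, 0.129, -0.003]
force: [0.7, -0.5, 0.4]
finger_gap: -0.0002
finger_force: 0.0
```

Call:
{"api": "play_rows", "payload": {"deltas": [[[0,0,0.5,0,-1],[0,0,0,0,-1],[0,0,0,0,-1],[0,0,0,0,-1],[0,0,0,0,-1]]]}}

```text
t: 11.6
ee_pos: [0.4661, -0.0382, 0.2654]
tcp_rot: [3.139, 0.129, -0.002]
force: [-0.1, 0.2, 0.5]
finger_gap: -0.0002
finger_force: 0.0
```

```bash
python3 - <<'E'
from h import *
from plant import manip
ci=manip.camera_info("top");a=manip.get_image("top");b=cv2.imread("pics/top0.png")
def pred(q,z):return proj(ci,T(Q,np.array(z)/1000))
s=manip.sense();print(s["force"],s["ee_pos"])
ci=manip.camera_info("wrist");im=manip.get_image("wrist")
# dark/bright transition of the plate's front top edge: column profile left & right of fin
hsv=cv2.cvtColor(im,cv2.COLOR_BGR2GRAY)
for y in (27,45):
    for x in range(-58,-38,1):
        u=proj(ci,T(Q,np.array([[x,y,42]])/1000))[0].round().astype(int)
        print(x,hsv[u[1],u[0]] if 0<=u[1]<384 else None,end=' ')
    print()
# fin: wood-coloured span (saturation) across y at several x
S=cv2.cvtColor(im,cv2.COLOR_BGR2HSV)[...,1]
for x in(-35,-20,0,20):
    ys=[y for y in np.arange(24,48,.5) if (lambda u:0<=u[1]<384 and S[int(u[1]+.5),int(u[0]+.5)]>90)(proj(ci,T(Q,np.array([[x,y,42]])/1000))[0])]
    print("fin",x,ys[:1],ys[-1:])
# logs/cups unmoved: difference right of lane, top camera
d=cv2.absdiff(a,b).max(2)
u=proj(manip.camera_info("top"),T(Q,np.array([[60,-8,20],[-80,-8,20],[60,-150,20],[-80,-150,20]])/1000))
x0,y0=u.min(0).astype(int);x1,y1=u.max(0).astype(int);print("diff max/mean",d[y0:y1,x0:x1].max(),d[y0:y1,x0:x1].mean(),(d[y0:y1,x0:x1]>60).sum())
E
```

```text
[0.53099445 0.1239167  0.15042106] [ 0.46611589 -0.0381423   0.26554545]
-58 177 -57 176 -56 179 -55 183 -54 183 -53 182 -52 182 -51 180 -50 180 -49 165 -48 163 -47 165 -46 160 -45 119 -44 154 -43 167 -42 168 -41 106 -40 85 -39 171 
-58 185 -57 182 -56 178 -55 178 -54 181 -53 183 -52 184 -51 184 -50 185 -49 180 -48 164 -47 166 -46 139 -45 133 -44 146 -43 161 -42 164 -41 112 -40 76 -39 130 
fin -35 [np.float64(32.5)] [np.float64(41.0)]
fin -20 [np.float64(32.5)] [np.float64(41.0)]
fin 0 [np.float64(32.0)] [np.float64(41.0)]
fin 20 [] []
diff max/mean 114 47.67966042966043 1181
```

Plate front is at x≈-44 to -45 on both sides (home is -44), and the fin is straight at y≈36.5. The finger only ever worked to the left of the logs. Handing in.

```bash
python3 -c "
from plant import manip;print(manip.hand_in())"
```

```text
the job is handed in; nothing more can be done
None
```

The divider is home in the third notch: its plate front measures within about 1 mm of the home position and it stopped firmly against a 19 N push. It was only pushed, the finger stayed clear of the chocolates, and I handed the job in at about 12 s.

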